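# Tap the jammed standoffs out of the parts bottle

### The job

Three brass standoffs have jammed in the neck of the clear bottle that hangs mouth-down in the gooseneck holder. Bring the aluminium tray under the bottle's mouth, then tap the side of the bottle lightly with the gripper's fingertips, as often as it takes, until all three standoffs have dropped into the tray. Do not touch the standoffs themselves, do not strike or bend the bottle hard, and leave everything else on the bench where it is.

Things in the scene. Friction and masses are not known exactly. Their poses are not given: they have to be found in the camera images.
- holder: Gooseneck holder, fixed. Origin: on the bench straight below the bottle's mouth; x axis: level, to its steel foot (plate 110 x 120 x 14 mm, centre at x = 150 mm, y = 0); z up. A springy gooseneck 14 mm thick rises from the foot's centre (up to 135 mm high) and curves back to hold the bottle from behind, in the plane y = 0, about which all is symmetric. Its yaw varies
- bottle: Clear bottle in the holder: 124 mm long, body 60 mm across and 80 long, cone, neck 31 mm across (bore 25), open. Mouth down, axis 65 deg below level: from the mouth it leans back and up along the holder's +x; its closed bottom is highest, 187 mm. Origin: root of the gooseneck (use the points). Hangs on a spring about that root: about 2 N per mm sideways at mid body; swings back when let go
- mouth (a point): Centre of the bottle's open mouth, 62 mm above the bench; the lowest point of its rim is 55 mm up. The bottle and the gooseneck give like a spring, sideways and fore and aft. Slow pushing hardly helps: a brisk tap (closed fingers at 0.1 to 0.3 m/s, 3 to 6 mm past first contact, then back) shakes the parts. From either side; usually 1 to 8 taps, the standoffs may come one by one
- bottle_mid (a point): Point on the bottle's axis at the middle of its body, 138 mm above the bench, 35 mm behind the mouth along the holder's x; the body's sides lie 30 mm from it along the holder's +y and -y. A steel band 14 mm wide runs round the body here; tap just above it: the side wall 12 mm higher than this point is 6 mm further along the holder's x, also 30 mm from the axis
- tray: Aluminium parts tray, loose, 0.15 to 0.31 kg: open box 130 (x) x 100 (y) x 28 (z) mm, walls and floor 4 mm thick. Origin: centre of its underside; z up. A solid grip bar 14 mm wide (y) and 12 mm high juts out level from the middle of its -x wall, from x = -65 to -125 mm, its centre 20 mm above the bench. It slides flat over the bench by this grip and passes under the mouth
- standoff0: Round brass standoff, 10 mm in diameter and 28 mm long, 16 g, jammed at the start in the bottle's shoulder and neck. Origin: its centre; z along its length
- standoff1: the second, same standoff
- standoff2: the third, same standoff
- cap: Bystander: the bottle's black screw cap, 37 mm in diameter, 18 mm high, loose, behind the board on the right; origin at the centre of its underside
- multimeter: Bystander: grey handheld multimeter lying on its back on the left, 170 x 82 x 46 mm, loose; origin at the centre of its underside, x along its length
- board: Bystander: television power-supply board lying on the right, 150 x 120 x 40 mm, loose; origin at the centre of its underside
- screwdriver: Bystander: black-handled screwdriver, 190 mm long, lying loose in front of the multimeter on the left; origin about its middle, x along its length
- reel: Bystander: upright reel of solder, 52 mm in diameter, 40 mm high, loose, behind the middle of the bench; origin at the centre of its underside
Mind the look-alikes: they are no part of the job. There is more than one size of the tray; the one meant has the size given above.

How it is judged:
By the outcome, as a careful person would: the job done as asked, in the order asked, and still so for the second after the job is handed in, with the robot touching nothing.
It also fails if it takes over 48 s, if anything falls off the work surface, if the arm or the gripper's body presses on something with over 40 N, if the wrist force passes 120 N, or if a joint passes its speed limit or range.

### The arm

A 6-joint arm with a two-finger parallel gripper is mounted at the origin on the work surface. World frame = base frame: x ahead of the robot, y to its left, z up, the work surface at z = 0. Lengths are in mm, angles in rad, forces in N, time in s.
With the tool pointing down it reaches from about 275 to 1000 mm from the base axis. Payload 8.4 kg.
Tool frame: the origin (TCP) lies midway between the tips of the shut fingers; the grasp point (between the pads) lies r.grip_point_offset behind it (r.grip_point_offset is the distance from the TCP to the grasp point, in mm); z points along the fingers, y is the direction in which the jaws open and shut (so a half turn about z gives the same grasp; the last joint's range is limited). The gripper opens to 85 mm and grips with 20 to 120 N. Pads are 22 mm wide; open, the fingers measure 114 mm over their backs; the gripper's body (76 mm by 85 mm) begins 54 mm behind the grasp point. The pads swing forward as they close: fully open they stand 13 mm farther back than shut.
Start: joints at [1.19, 0.353, 1.633, -0, 1.155, -0.002], TCP at [231.127, 580.696, 231.281] pointing down, gripper open.
Joint ranges: [-2.63, 2.63], [-0.92, 2.1], [0.06, 2.66], [-1.3, 4.44], [0, 2.69], [-3.02, 3.02]. Speed limits (rad/s): [2.22, 2.22, 2.79, 3.14, 3.14, 3.14].

### API

Orientations are given as [roll, pitch, yaw] about the fixed x, y, z axes, in that order (R = Rz(yaw) Ry(pitch) Rx(roll)).
In Python, from rig import r gives the robot as it stands.
- The arm moves only by the tool move_arm, never from a script. Its argument "targets" is one flat list of numbers, 5 for each row, row after row: the gripper's target within -1 to 1 (fully open at 1, half-way at 0, shut at -1), then the shift along the tool's x, y, z in cm, then the turn about the tool's z in degrees. In form: [gripper, tx, ty, tz, turn, gripper, tx, ty, tz, turn, ...]. A call has 1 to 10 rows; each row is the pose to reach, as a shift and turn from the pose commanded when the call began, along the tool's axes at that moment; what a row does not reach only later rows make up. A row lasts 1/10 s, in which the tool goes at most 50 mm and 8.59 degrees, less where a joint would pass 70% of its speed; a pose out of reach is approached as far as the arm can. A call with a gripper value outside its range is refused whole. The fingers move at their own pace and stop on an object; "squeeze" is the grip in N (left out, the last holds). Time passes only in rows, so rows that repeat a pose let the fingers close. It gives the time, the measured TCP pose, the force and the opening at its end, in the units of the state.
- r.sense(): the state, without advancing time (a new reading comes with each control period).
- r.grab_frame(name): name is "scene" or "top" or "wrist"; returns a dict with "img" (480x640x3 uint8, blue, green, red), "K" (3x3 intrinsics, pixels), "world_to_cam" (4x4, takes a point from world to camera coordinates). Camera axes: x right, y down, z forward; pixel columns grow to the right and rows downward; lengths in mm; the calibration is good to about 2 mm. A picture is of the moment at which its call begins. There is no depth.
- r.sign_off(): hands the job in, once; it reports no verdict.
Trained networks look in a picture, given as the dict that the camera call returned (one of the last four; its "shot" number tells which), for a name from the list of things; names that differ only in an ending like _2 or _b are one class to them, and where a whole thing is asked for, a point or a joint stands for the part that bears it (a point fixed in the world has none). Each returns a list of dicts, best first, with "conf" (0 to 1); they miss things now and then, are a little off and sometimes report something else, mostly with a low value. They report only what shows in the picture. A call takes as long as a camera call. They do not tell look-alikes from the thing itself.
- r.outline_of(picture, thing): "region" (480x640 bool, what is visible of it).
- r.mark_of(picture, thing): "position" ([x, y, z] in mm, in world coordinates, good to about 4 mm: a listed point, or the origin of a listed thing).
The state is a dict: "clock": time; "qpos": joint angles; "qvel": joint speeds; "joint_efforts": joint torques, N m; "eef_pos": TCP position; "tcp_rot": TCP orientation; "contact_force": force on the tool from outside, world axes, zero at the start; "wrist_torque": the same for the moment, N m; "opening": opening from 0.0 (shut) to 1.0 (fully open).
Only numpy, scipy, OpenCV 4.12 (cv2) and the standard library are available. Lean on these libraries where they do the work, as an engineer would, in place of code of your own. Each camera call takes 0.05 s, during which the arm holds its last target.

## Working session

There is one attempt and no reset: what is moved stays moved. The work goes in short steps, Python scripts to look and compute and a tool call to move; the robot and the scene stay as the last step left them, time stands still between calls to the robot, and variables do not carry over. Pictures are saved under pics/ and viewed, and the job is handed in when it is done.

Besides the shell and the picture viewer there is one more tool, called after "Request:" as name(argument=value, ...) on one line, values as JSON. move_arm: Moves the arm, as the interface text tells. Its arguments: {"type":"object","properties":{"targets":{"type":"array","items":{"type":"number"}},"squeeze":{"type":"number"}},"required":["targets"]}

```bash
mkdir -p pics; ls; python3 - <<'E'
from rig import r
import cv2
print(r.sense(), r.grip_point_offset)
for n in ("scene","top"):
    f=r.grab_frame(n); cv2.imwrite(f"pics/{n}0.png",f["img"])
    for t in ("holder","mouth","bottle_mid","tray","cap","multimeter","board","screwdriver","reel"):
        print(n,t,[(np_,round(d["conf"],2)) for d in r.mark_of(f,t) for np_ in [[round(float(v)) for v in d["position"]]]])
E
```

```text
pics
{'clock': 0.0, 'qpos': array([ 1.18961718e+00,  3.53648511e-01,  1.63413418e+00,  3.25890004e-05,
        1.15519028e+00, -2.43481957e-03]), 'qvel': array([-0.00199468,  0.00081212, -0.00091901, -0.00030048,  0.00092235,
       -0.0005028 ]), 'joint_efforts': array([-1.80356169e-04, -6.05243325e+01, -3.42060399e+01, -1.19553852e-04,
        9.41825216e-03, -7.19348463e-05]), 'eef_pos': array([230.93110616, 580.26282345, 230.5614319 ]), 'tcp_rot': array([-3.14021241e+00, -3.31573011e-05,  2.76283512e+00]), 'contact_force': array([ 0.01101511, -0.33592165,  0.42710846]), 'wrist_torque': array([-0.00915492,  0.00340506,  0.04452968]), 'opening': 0.9991784831606658} 18.700000000000003
scene holder []
scene mouth [([552, -161, 61], 0.84)]
scene bottle_mid [([587, -154, 134], 0.95)]
scene tray [([177, -302, 0], 0.84), ([550, 157, 4], 0.8), ([550, -158, 62], 0.16)]
scene cap [([635, -309, 0], 0.51)]
scene multimeter [([542, 384, 0], 0.75)]
scene board [([357, 278, 0], 0.65), ([479, -394, 4], 0.55)]
scene screwdriver [([356, 278, 3], 0.54)]
scene reel [([680, -14, -1], 0.9)]
top holder [([553, -158, 0], 0.97), ([356, 276, 1], 0.39)]
top mouth [([550, -158, 62], 0.57)]
top bottle_mid [([585, -153, 138], 0.74)]
top tray [([178, -298, 0], 0.96), ([550, 160, -2], 0.81)]
top cap [([640, -312, 2], 0.6), ([476, -393, 1], 0.52)]
top multimeter [([538, 390, 2], 0.75)]
top board [([480, -389, 5], 0.78)]
top screwdriver [([354, 279, 0], 0.59)]
top reel [([684, -10, -1], 0.8)]
```

View pics/scene0.png

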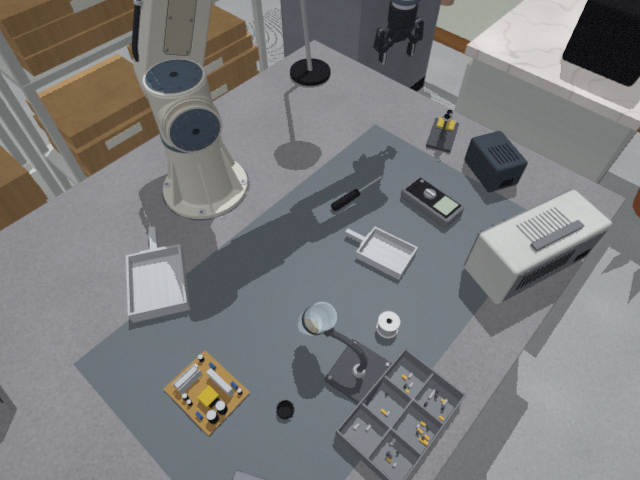

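View pics/top0.png

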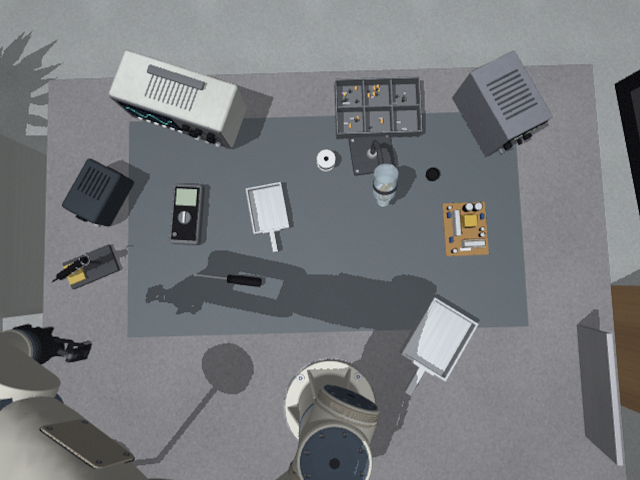

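The views show two trays: one at top pixel (268,210) and a larger one at (440,340). I'll measure both, along with the bottle's axis.

```bash
cat > h.py <<'E'
import numpy as np, cv2
def ray(f,uv,z):
    K=f["K"];T=np.array(f["world_to_cam"]);R=T[:3,:3];t=T[:3,3]
    d=R.T@np.linalg.inv(K)@np.array([uv[0],uv[1],1.]);c=-R.T@t
    return c+d*(z-c[2])/d[2]
def proj(f,p):
    T=np.array(f["world_to_cam"]);q=f["K"]@(T[:3,:3]@np.array(p,float)+T[:3,3]);return q[:2]/q[2]
E
python3 - <<'E'
from rig import r
from h import *
for n in ("top","scene"):
    f=r.grab_frame(n)
    for d in r.outline_of(f,"tray"):
        m=d["region"].astype(np.uint8)
        print(n,d["conf"],m.sum())
        if m.sum()<200: continue
        b=cv2.morphologyEx(m,cv2.MORPH_OPEN,np.ones((15,15)))
        for z in (28,):
            ys,xs=np.nonzero(b); P=np.array([ray(f,p,z)[:2] for p in zip(xs,ys)],np.float32)
            print(' body',cv2.minAreaRect(P))
        g=cv2.morphologyEx(m&(1-cv2.dilate(b,np.ones((3,3)))),cv2.MORPH_OPEN,np.ones((3,3)))
        ys,xs=np.nonzero(g)
        if len(xs):
            P=np.array([ray(f,p,26)[:2] for p in zip(xs,ys)],np.float32); print(' grip',P.mean(0),cv2.minAreaRect(P))
    for t in ("bottle_mid","holder"):
      for d in r.outline_of(f,t):
        ys,xs=np.nonzero(d["region"]); print(n,t,d["conf"],len(xs),xs.min(),xs.max(),ys.min(),ys.max())
    im=f["img"]
    c=(385,170) if n=="top" else (340,330)
    cr=im[c[1]-75:c[1]+75,c[0]-100:c[0]+100]
    cv2.imwrite(f"pics/{n}_crop.png",cv2.resize(cr,None,fx=4,fy=4,interpolation=cv2.INTER_CUBIC))
E
```

```text
top 0.86 3958
 body ((174.9172821044922, -298.0120849609375), (148.83114624023438, 196.03860473632812), 56.8121223449707)
 grip [  97.93898 -245.23422] ((145.6108856201172, -278.81329345703125), (147.8917236328125, 264.7666015625), 56.4468879699707)
top 0.74 1794
 body ((547.8389892578125, 156.9270477294922), (103.29621124267578, 132.98167419433594), 89.1199951171875)
 grip [453.93982 142.00706] ((453.7659912109375, 142.09312438964844), (46.86574172973633, 15.048576354980469), 8.233772277832031)
top bottle_mid 0.59 888 372 398 163 205
top holder 0.84 2265 349 398 136 205
scene 0.63 1903
 body ((548.2446899414062, 150.35426330566406), (142.06509399414062, 116.9858627319336), 8.552817344665527)
 grip [514.164   148.75879] ((525.710205078125, 149.35467529296875), (186.7693634033203, 114.50457763671875), 8.790209770202637)
scene bottle_mid 0.84 994 299 335 302 335
scene holder 0.92 3596 298 390 302 405
scene holder 0.42 2010 346 417 227 278
```

View pics/top_crop.png

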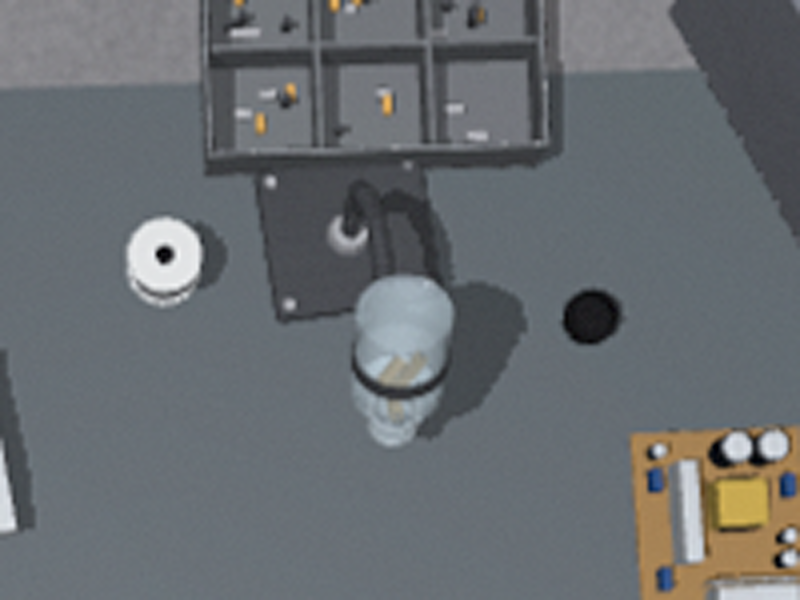

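View pics/scene_crop.png

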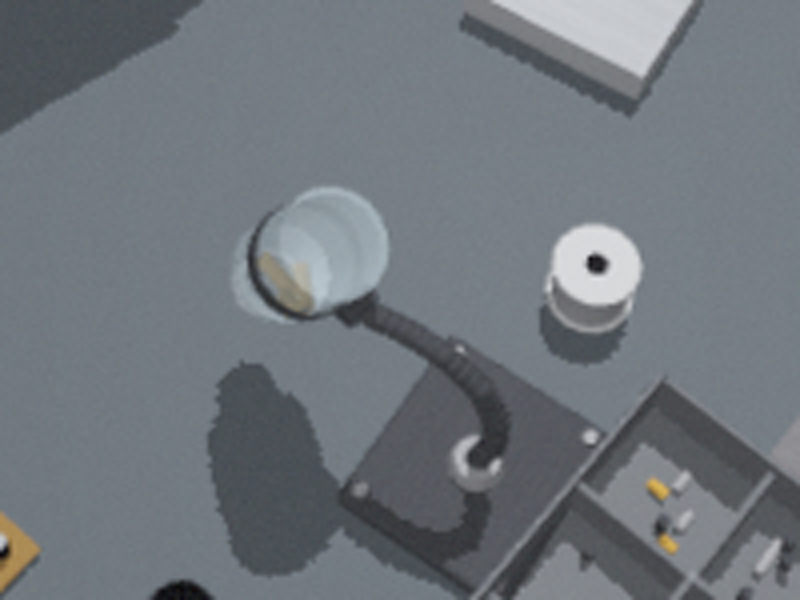

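```bash
python3 - <<'E'
from rig import r
from h import *
from scipy.optimize import minimize
fs=[r.grab_frame(n) for n in ("top","scene")]
ms=[]
for f in fs:
    for d in r.outline_of(f,"tray"):
        ys,xs=np.nonzero(d["region"])
        if len(xs)<200: continue
        p=ray(f,(xs.mean(),ys.mean()),10)
        if abs(p[0]-540)<40 and abs(p[1]-157)<40: ms.append((f,d["region"].astype(np.uint8)));break
def model(f,x,y,a):
    m=np.zeros((480*4,640*4),np.uint8)
    for (x0,x1,y0,y1,z0,z1) in((-65,65,-50,50,0,28),(-125,-60,-7,7,14,26)):
        P=[]
        for X in(x0,x1):
            for Y in(y0,y1):
                for Z in(z0,z1):
                    P.append(proj(f,(x+X*np.cos(a)-Y*np.sin(a),y+X*np.sin(a)+Y*np.cos(a),Z)))
        h=cv2.convexHull((np.array(P)*4+1.5).round().astype(np.int32)); cv2.fillConvexPoly(m,h,1)
    return cv2.resize(m.astype(np.float32),(640,480),interpolation=cv2.INTER_AREA)
def cost(v,sel):
    c=0
    for f,m in sel:
        q=model(f,v[0],v[1],v[2]/50); c+=1-np.minimum(q,m).sum()/np.maximum(q,m).sum()
    return c
for sel in ([ms[0]],ms):
    o=minimize(cost,[548,157,8.5/57.3*50],args=(sel,),method="Nelder-Mead",options=dict(initial_simplex=[[548,157,7.4],[556,157,7.4],[548,165,7.4],[548,157,12]]))
    print(o.x[:2],np.degrees(o.x[2]/50),o.fun)
f=fs[0]
b=[ray(f,(285+u/4,95+v/4),14) for u,v in((270,182),(288,305),(408,165))]
print(np.round(b)); d=b[0]-b[1]; print("holder yaw",np.degrees(np.arctan2(d[1],d[0])))
d=b[2]-b[0];print(np.degrees(np.arctan2(d[0],-d[1])))
for n,f in zip(("top","scene"),fs):
    for t in("mouth","bottle_mid"):
        print(n,t,[np.round(d["position"],1) for d in r.mark_of(f,t)][:1])
E
```

```text
[551.9045305  158.32810331] 9.471533962614 0.03986966609954834
[551.44949653 158.99270324] 9.868535045896946 0.09900397062301636
[[ 739.  -88.   14.]
 [ 649.  -98.   14.]
 [ 749. -187.   14.]]
holder yaw 6.108389870293677
5.489167500320589
top mouth [array([ 551. , -156.8,   61. ])]
top bottle_mid [array([ 584.4, -155.1,  138.4])]
scene mouth [array([ 548.1, -161.9,   61.4])]
scene bottle_mid [array([ 587.7, -155.5,  135.6])]
```

```bash
cat >> h.py <<'E'
from scipy.spatial.transform import Rotation as Ro
def rel(s,p,yaw_deg=None):
    R=Ro.from_euler("xyz",s["tcp_rot"]).as_matrix()
    d=R.T@(np.array(p,float)-s["eef_pos"])/10
    t=0 if yaw_deg is None else -((yaw_deg-np.degrees(s["tcp_rot"][2])+90)%180-90)
    return np.round(d,2),round(t,2)
E
python3 - <<'E'
from rig import r
from h import *
s=r.sense()
print(rel(s,(453,142,130),9.6),rel(s,(453,142,5),9.6))
E
```

```text
(array([-36.84, -32.55,  10.13]), np.float64(-31.31)) (array([-36.84, -32.55,  22.63]), np.float64(-31.31))
```

Request:
move_arm(targets=[1,-36.84,-32.55,10.1,-31.3,1,-36.84,-32.55,10.1,-31.3,1,-36.84,-32.55,10.1,-31.3,1,-36.84,-32.55,10.1,-31.3,1,-36.84,-32.55,10.1,-31.3,1,-36.84,-32.55,10.1,-31.3,1,-36.84,-32.55,10.1,-31.3,1,-36.84,-32.55,10.1,-31.3,1,-36.84,-32.55,10.1,-31.3,1,-36.84,-32.55,10.1,-31.3])

```text
clock: 2.8
eef_pos: [452.5, 142.9, 130.9]
tcp_rot: [3.141, 0.001, -2.974]
contact_force: [1.0, 0.6, 0.2]
opening: 1.002
```

Request:
move_arm(targets=[1,0,0,0,0,1,0,0,0,0])

```text
clock: 3.0
eef_pos: [452.0, 143.7, 130.8]
tcp_rot: [3.141, -0.0, -2.977]
contact_force: [-0.3, 0.6, 0.2]
opening: 1.0
```

```bash
python3 - <<'E'
from rig import r
from h import *
s=r.sense();print(s["clock"],s["eef_pos"],s["tcp_rot"])
print(rel(s,(453,142,5),9.6))
f=r.grab_frame("wrist");cv2.imwrite("pics/w1.png",f["img"])
# bar predicted points
a=np.radians(9.6)
for X,Y in((-125,-7),(-125,7),(-65,-7),(-65,7)):
    print(X,Y,proj(f,(551.5+X*np.cos(a)-Y*np.sin(a),158.7+X*np.sin(a)+Y*np.cos(a),26)).round())
E
```

```text
3.0 [451.96408267 143.70552339 130.77759385] [ 3.14146183e+00 -4.85814388e-04 -2.97740223e+00]
(array([-0.08, -0.19, 12.58]), np.float64(-0.19))
-125 -7 [312. 199.]
-125 7 [331. 198.]
-65 -7 [313. 274.]
-65 7 [331. 274.]
```

View pics/w1.png

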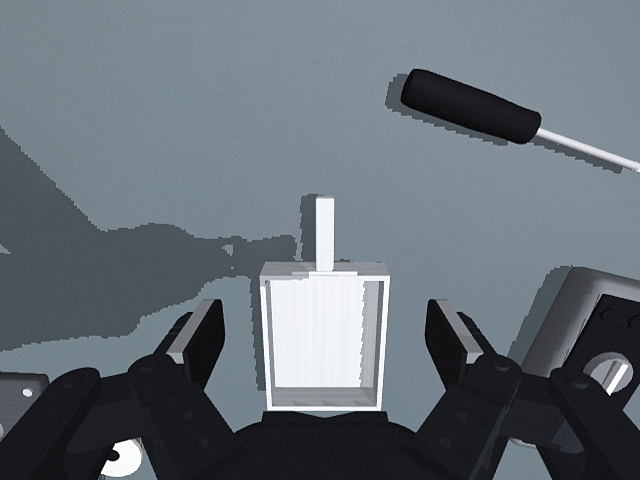

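The bar is at (325,235) in the wrist image. That is within about 2 mm of the prediction and centred between the pads, so I'll descend.

Request:
move_arm(targets=[0.2,0,0,5,0,0,0,0,9,0,0,0,0,12.4,0,0,0,0,12.4,0,0,0,0,12.4,0,-1,0,0,12.4,0,-1,0,0,12.4,0,-1,0,0,12.4,0,-1,0,0,12.4,0,-1,0,0,12.4,0], squeeze=50)

```text
clock: 4.05
eef_pos: [452.9, 145.4, 8.6]
tcp_rot: [3.141, 0.003, -2.974]
contact_force: [-2.0, 1.7, 8.5]
opening: 0.145
```

Request:
move_arm(targets=[-1,0,0,0,0,-1,0,0,0,0])

```text
clock: 4.25
eef_pos: [452.9, 145.3, 8.6]
tcp_rot: [3.141, 0.003, -2.974]
contact_force: [-1.1, 2.7, 9.5]
opening: 0.15
```

```bash
python3 - <<'E'
from rig import r
from h import *
s=r.sense();print(s["clock"],s["eef_pos"],s["tcp_rot"],s["contact_force"],s["opening"])
f=r.grab_frame("wrist");cv2.imwrite("pics/w2.png",f["img"])
# target: tray centre = mouth + (-8) holder x ; grip offset 99 in tray x, keep tray yaw
E
```

```text
4.25 [452.91237625 145.33524273   8.64672553] [ 3.14084954e+00  3.12391011e-03 -2.97445123e+00] [-1.05129838  2.73193789  9.47851046] 0.14966944219514833
```

View pics/w2.png

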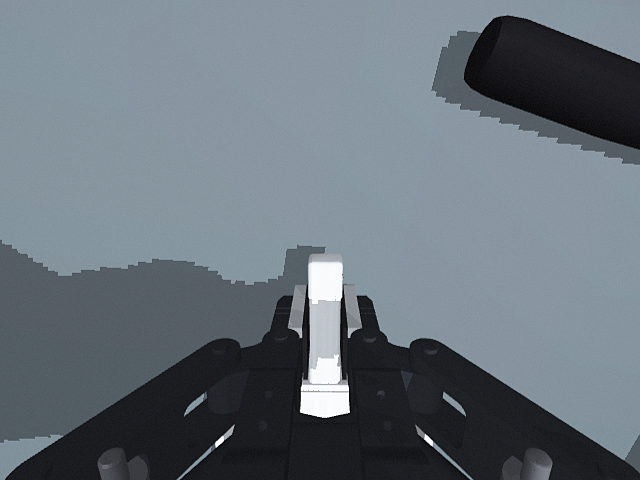

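Gripped on the bar (opening 0.15, about 13 mm). Now I'll slide the tray under the mouth.

Request:
move_arm(targets=[-1,0.2,-1,-0.15,0,-1,0.6,-3,-0.15,0,-1,1.2,-6,-0.15,0,-1,1.9,-9.5,-0.15,0,-1,2.65,-13,-0.15,0,-1,3.35,-16.5,-0.15,0,-1,4.1,-20,-0.15,0,-1,4.8,-23.5,-0.15,0,-1,5.4,-26.5,-0.15,0,-1,5.8,-28.5,-0.15,0])

```text
clock: 5.3
eef_pos: [441.9, -148.3, 9.2]
tcp_rot: [-3.141, 0.001, -2.975]
contact_force: [0.8, 0.8, -0.0]
opening: 0.15
```

```bash
python3 - <<'E'
from rig import r
from h import *
s=r.sense();print(s["clock"],s["eef_pos"],s["tcp_rot"],s["contact_force"],s["opening"])
print(rel(s,(442,-175,8.6)))
E
```

```text
5.3 [ 441.90078573 -148.3167535     9.18860038] [-3.14082846e+00  1.06528594e-03 -2.97540566e+00] [ 0.84834775  0.81624946 -0.01957552] 0.14971348050595346
(array([ 0.43, -2.63,  0.06]), 0)
```

Request:
move_arm(targets=[-1,0.25,-1.5,0,0,-1,0.4,-2.4,0,0,-1,0.45,-2.7,0,0,-1,0.45,-2.7,0,0])

```text
clock: 5.7
eef_pos: [442.2, -173.7, 8.9]
tcp_rot: [-3.141, 0.001, -2.974]
contact_force: [-1.6, -4.0, 5.6]
opening: 0.148
```

```bash
python3 - <<'E'
from rig import r
from h import *
s=r.sense();print(s["clock"],s["eef_pos"],s["tcp_rot"],s["contact_force"],s["opening"])
for n in("top","scene"):
    f=r.grab_frame(n);cv2.imwrite(f"pics/{n}2.png",f["img"])
    for t in("tray","mouth","bottle_mid"):
        print(n,t,[(np.round(d["position"]),round(d["conf"],2)) for d in r.mark_of(f,t)])
E
```

```text
5.7 [ 442.21583479 -173.68826297    8.90938364] [-3.14096554e+00  5.13520065e-04 -2.97443742e+00] [-1.58953686 -4.00103845  5.64986766] 0.14768370576093484
top tray [(array([ 537., -156.,   -4.]), 0.84), (array([ 585., -154.,  139.]), 0.35)]
top mouth [(array([ 553., -160.,   60.]), 0.72), (array([534., 389.,  -1.]), 0.51)]
top bottle_mid [(array([ 588., -156.,  136.]), 0.91)]
scene tray [(array([ 536., -158.,    0.]), 0.68), (array([ 177., -304.,    2.]), 0.63), (array([ 552., -158.,   59.]), 0.39)]
scene mouth [(array([ 550., -159.,   60.]), 0.67), (array([681., -13.,   0.]), 0.36)]
scene bottle_mid [(array([ 588., -155.,  133.]), 0.89)]
```

View pics/scene2.png

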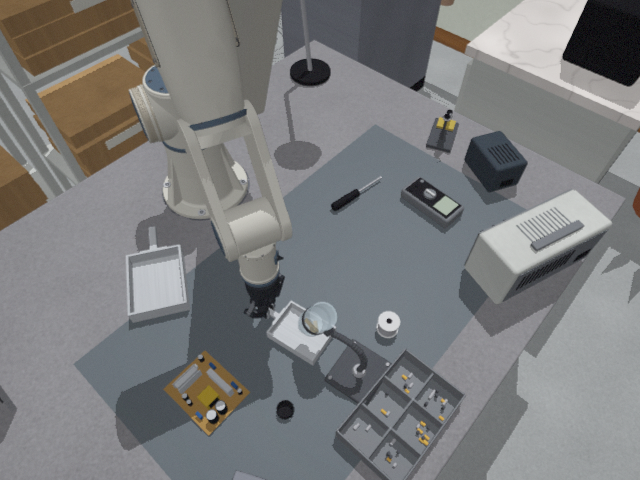

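View pics/top2.png

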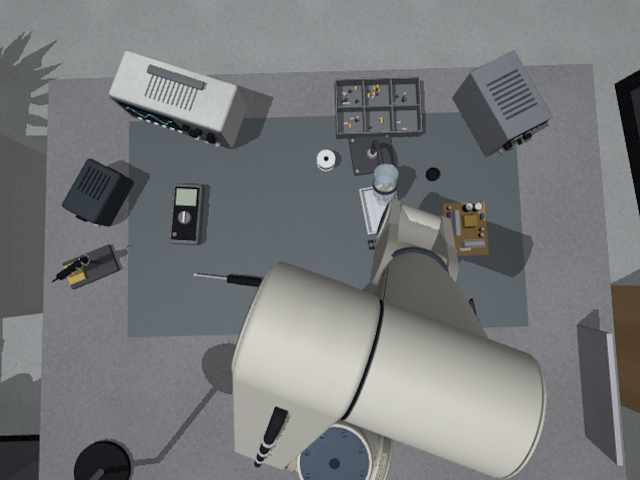

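Request:
move_arm(targets=[-0.4,0,0,0,0,-0.2,0,0,0,0,0,0,0,0,0,0,0,0,-2,0,0,0,0,-5,0,-1,0,0,-10,0,-1,0,0,-15,0,-1,0,0,-20,0,-1,0,0,-24,0,-1,0,0,-24,0])

```text
clock: 7.1
eef_pos: [444.9, -174.2, 253.9]
tcp_rot: [-3.137, 0.008, -2.974]
contact_force: [0.2, -0.3, -0.4]
opening: -0.002
```

```bash
python3 - <<'E'
from rig import r
from h import *
s=r.sense();print(s["clock"],s["eef_pos"],s["tcp_rot"],s["contact_force"],s["opening"])
print(rel(s,(585,-85,250),6.1),rel(s,(585,-85,147),6.1))
E
```

```text
7.1 [ 444.90322205 -174.2412342   253.9370409 ] [-3.13670432  0.00824204 -2.9739102 ] [ 0.15334286 -0.33460199 -0.39024994] -0.0017466516305484295
(array([-15.3 ,   6.46,   0.49]), np.float64(3.51)) (array([-15.21,   6.51,  10.79]), np.float64(3.51))
```

Request:
move_arm(targets=[-1,-5,3.5,0,3.5,-1,-9,5.5,0,3.5,-1,-13,6.5,0,3.5,-1,-15.3,6.5,2,3.5,-1,-15.3,6.5,5,3.5,-1,-15.3,6.5,8,3.5,-1,-15.3,6.5,10.2,3.5,-1,-15.3,6.5,10.6,3.5,-1,-15.3,6.5,10.6,3.5,-1,-15.3,6.5,10.6,3.5])

```text
clock: 8.1
eef_pos: [582.7, -83.8, 143.3]
tcp_rot: [-3.141, 0.001, -3.035]
contact_force: [-0.4, -0.1, 1.3]
opening: -0.002
```

```bash
python3 - <<'E'
from rig import r
from h import *
s=r.sense();print(s["clock"],s["eef_pos"],s["tcp_rot"],s["contact_force"],s["opening"])
h=np.radians(6.1);d=s["eef_pos"][:2]-np.array([551,-159.]);print("holder xy",d@[np.cos(h),np.sin(h)],d@[-np.sin(h),np.cos(h)])
for n in("scene","wrist","top"):
    f=r.grab_frame(n);cv2.imwrite(f"pics/{n}3.png",f["img"])
    if n=="scene": cv2.imwrite("pics/scene3c.png",cv2.resize(f["img"][230:380,240:440],None,fx=4,fy=4,interpolation=cv2.INTER_CUBIC))
    if n=="top": cv2.imwrite("pics/top3c.png",cv2.resize(f["img"][95:245,285:485],None,fx=4,fy=4,interpolation=cv2.INTER_CUBIC))
E
```

```text
8.1 [582.66022639 -83.78690985 143.25403342] [-3.14132592e+00  1.15214015e-03 -3.03524158e+00] [-0.36608607 -0.05241649  1.32419588] -0.0016224160603810465
holder xy 39.47341359377367 71.42288487908253
```

View pics/scene3c.png

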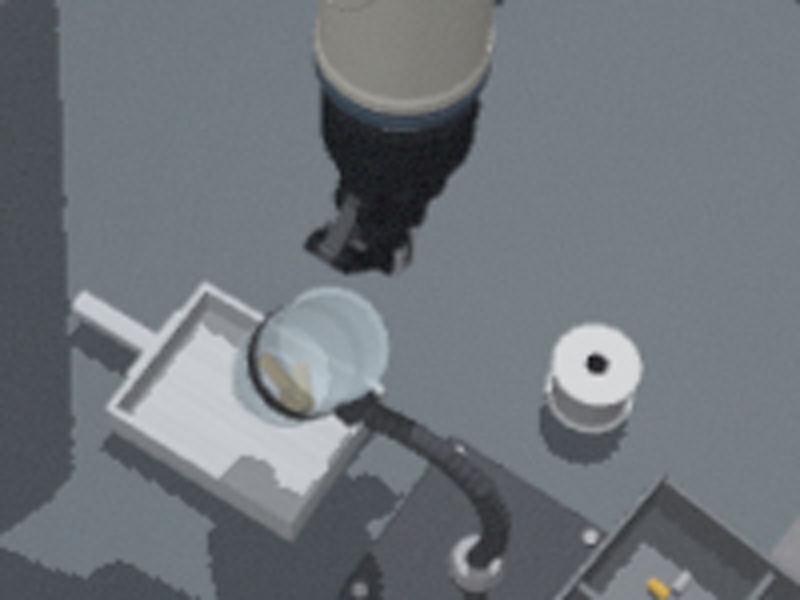

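View pics/wrist3.png

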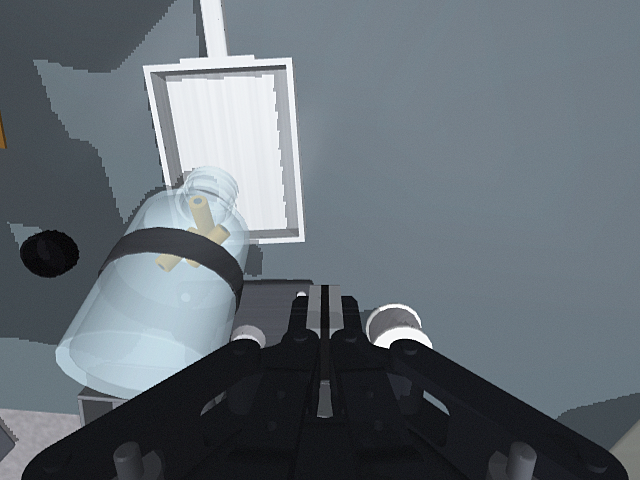

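View pics/top3c.png

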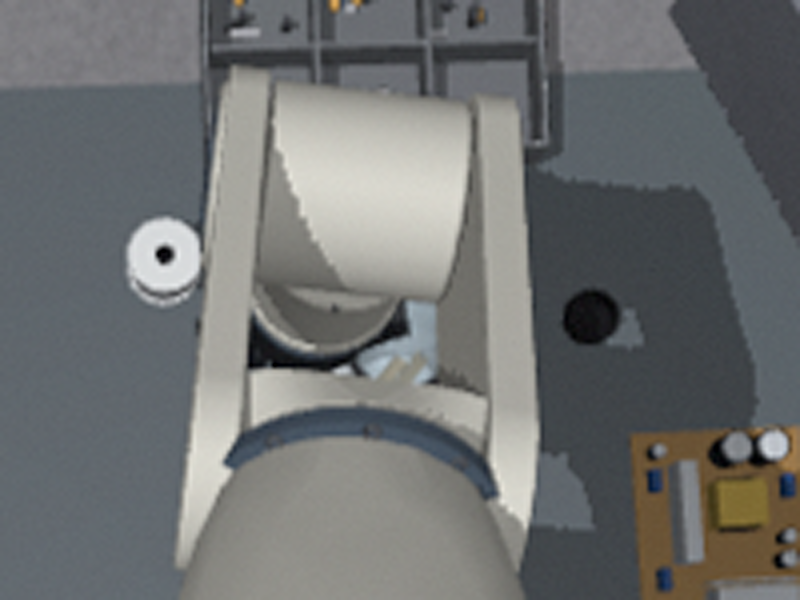

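The tray is under the mouth, at (230,400) in the scene crop, and all three standoffs are still in the neck. I'll raise the fingertips above the band and feel for contact.

Request:
move_arm(targets=[-1,-0.35,0,-0.65,0,-1,-0.35,-0.8,-0.65,0,-1,-0.35,-1.6,-0.65,0,-1,-0.35,-1.9,-0.65,0,-1,-0.35,-1.9,-0.65,0,-1,-0.35,-1.9,-0.65,0])

```text
clock: 8.85
eef_pos: [587.4, -102.4, 148.7]
tcp_rot: [3.141, -0.0, -3.036]
contact_force: [0.0, -0.7, 0.2]
opening: 0.001
```

```bash
cat > st.py <<'E'
from rig import r
from h import *
s=r.sense();print(s["clock"],s["eef_pos"].round(1),s["contact_force"].round(2),s["wrist_torque"].round(2))
h=np.radians(6.1);d=s["eef_pos"][:2]-np.array([551,-159.]);print("holder xy",d@[np.cos(h),np.sin(h)],d@[-np.sin(h),np.cos(h)])
E
python3 st.py; python3 - <<'E'
from rig import r
import cv2
f=r.grab_frame("wrist");cv2.imwrite("pics/w4.png",f["img"])
E
```

```text
8.85 [ 587.4 -102.4  148.7] [ 0.03 -0.69  0.18] [-0.04  0.02 -0.03]
holder xy 42.179399271573054 52.42290076491212
```

View pics/w4.png

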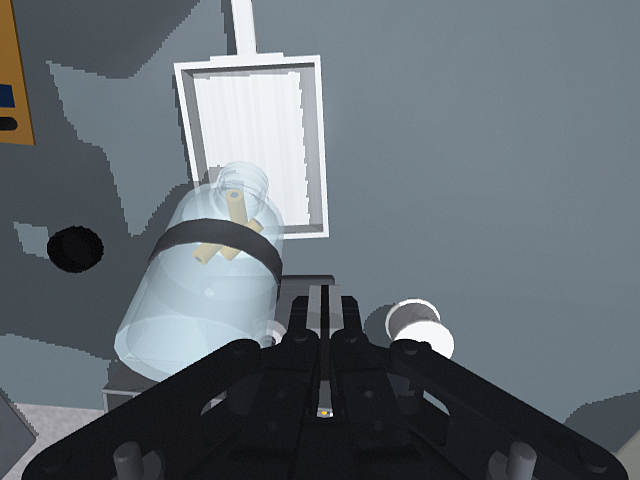

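Request:
move_arm(targets=[-1,0,-0.4,0,0,-1,0,-0.4,0,0])

```text
clock: 9.1
eef_pos: [588.1, -106.5, 148.9]
tcp_rot: [-3.141, 0.0, -3.035]
contact_force: [-1.2, -0.6, -1.3]
opening: 0.003
```

Request:
move_arm(targets=[-1,0,-0.2,0,0,-1,0,-0.2,0,0])

```text
clock: 9.3
eef_pos: [588.3, -108.4, 148.9]
tcp_rot: [-3.141, 0.0, -3.035]
contact_force: [-0.4, -0.3, 0.3]
opening: 0.002
```

Request:
move_arm(targets=[-1,0,-0.2,0,0,-1,0,-0.2,0,0])

```text
clock: 9.5
eef_pos: [588.5, -110.4, 148.9]
tcp_rot: [-3.142, 0.0, -3.035]
contact_force: [-0.4, 0.9, 0.1]
opening: 0.001
```

Request:
move_arm(targets=[-1,0,-0.2,0,0,-1,0,-0.2,0,0])

```text
clock: 9.7
eef_pos: [588.5, -112.0, 148.9]
tcp_rot: [3.141, -0.0, -3.035]
contact_force: [-0.6, 2.8, 1.0]
opening: 0.002
```

Request:
move_arm(targets=[-1,0,-0.2,0,0,-1,0,-0.2,0,0])

```text
clock: 9.9
eef_pos: [588.6, -113.8, 149.0]
tcp_rot: [3.141, -0.001, -3.035]
contact_force: [-2.1, 5.5, 3.1]
opening: 0.002
```

Contact is at y ≈ -110.5. I'll tap now.

Request:
move_arm(targets=[-1,0,2,0,0,-1,0,2,0,0,-1,0,2,0,0,-1,0,-0.2,0,0,-1,0,2,0,0,-1,0,2,0,0,-1,0,2,0,0])

```text
clock: 10.6
eef_pos: [586.9, -94.8, 148.9]
tcp_rot: [-3.141, 0.0, -3.035]
contact_force: [-0.1, -0.0, -0.1]
opening: 0.0
```

```bash
cat > look.py <<'E'
import sys
from rig import r
import cv2
f=r.grab_frame("wrist");cv2.imwrite(f"pics/w{sys.argv[1]}.png",f["img"])
E
python3 look.py 5; python3 st.py
```

```text
10.65 [587.  -94.9 149. ] [-0.07  0.16 -0.33] [ 0.02 -0.07 -0.01]
holder xy 42.59319531141365 59.9185638476163
```

View pics/w5.png

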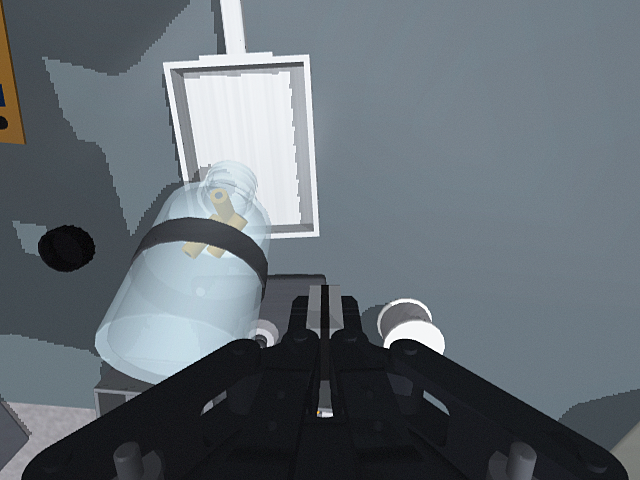

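Request:
move_arm(targets=[-1,0,-2.2,0,0])

```text
clock: 10.75
eef_pos: [589.0, -115.2, 148.9]
tcp_rot: [3.141, -0.0, -3.033]
contact_force: [-3.9, 6.4, 4.3]
opening: 0.001
```

Request:
move_arm(targets=[-1,0,2.2,0,0,-1,0,2.2,0,0,-1,0,2.2,0,0])

```text
clock: 11.05
eef_pos: [586.9, -94.7, 149.0]
tcp_rot: [-3.141, 0.0, -3.034]
contact_force: [0.3, 0.0, 0.1]
opening: -0.003
```

```bash
python3 look.py 6; python3 st.py
```

```text
11.1 [586.9 -94.8 149. ] [-0.6  -0.34 -0.27] [ 0.01 -0.05 -0.03]
holder xy 42.537595985912176 60.06072987683317
```

View pics/w6.png

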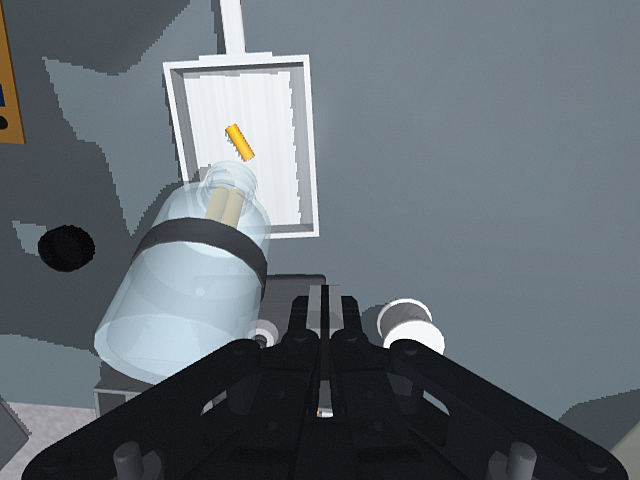

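The first tap reached 4.7 mm past contact at 0.2 m/s. One standoff is now in the tray, at (240,142); two are left in the neck. Tapping again.

Request:
move_arm(targets=[-1,0,-2.2,0,0,-1,0,0,0,0,-1,0,0,0,0,-1,0,0,0,0])

```text
clock: 11.5
eef_pos: [586.8, -94.6, 148.9]
tcp_rot: [-3.141, 0.0, -3.034]
contact_force: [0.2, -0.1, -0.8]
opening: 0.002
```

```bash
python3 look.py 7; python3 st.py
```

```text
11.55 [586.9 -94.7 149. ] [ 0.29 -0.85  0.61] [0.01 0.01 0.02]
holder xy 42.550566662539524 60.09921168650101
```

View pics/w7.png

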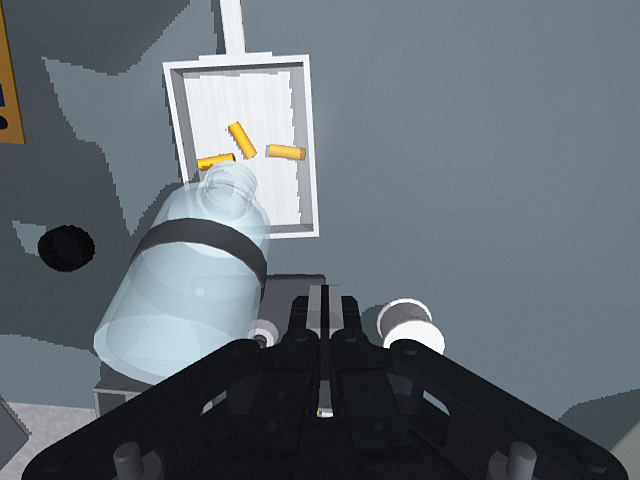

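All three standoffs are in the tray, at (242,140), (287,152) and (215,161), and the bottle is empty. I'll move clear and check once more.

Request:
move_arm(targets=[-1,0,2,0,0,-1,0,3,-3,0,-1,0,3,-7,0,-1,0,3,-11,0,-1,0,3,-13,0,-1,0,3,-13,0,-1,0,3,-13,0])

```text
clock: 12.25
eef_pos: [583.5, -64.8, 278.7]
tcp_rot: [-3.141, 0.0, -3.035]
contact_force: [-0.8, 0.7, -1.1]
opening: -0.002
```

```bash
python3 look.py 8; python3 st.py; python3 - <<'E'
from rig import r
from h import *
f=r.grab_frame("scene");cv2.imwrite("pics/scene9.png",f["img"])
cv2.imwrite("pics/scene9c.png",cv2.resize(f["img"][230:380,200:400],None,fx=4,fy=4,interpolation=cv2.INTER_CUBIC))
for t in("tray","mouth","bottle_mid","standoff0","cap","reel","multimeter","board","screwdriver"):
    print(t,[(np.round(d["position"]),round(d["conf"],2)) for d in r.mark_of(f,t)])
E
```

```text
12.3 [583.  -64.7 277.9] [-0.46  0.43 -0.47] [-0.01 -0.01  0.  ]
holder xy 41.82554829774057 90.34442828251898
tray [(array([ 176., -304.,    3.]), 0.8), (array([ 536., -160.,    2.]), 0.7)]
mouth [(array([ 550., -161.,   60.]), 0.55), (array([ 535., -164.,    4.]), 0.53)]
bottle_mid [(array([ 590., -155.,  136.]), 0.63)]
standoff0 [(array([ 547., -188.,   10.]), 0.63), (array([ 533., -164.,    6.]), 0.36)]
cap [(array([ 634., -313.,    0.]), 0.85), (array([542., 382.,  -1.]), 0.62)]
reel [(array([682., -13.,   2.]), 0.84), (array([ 530., -166.,    5.]), 0.5)]
multimeter [(array([541., 381.,   2.]), 0.85)]
board [(array([ 479., -396.,    4.]), 0.75), (array([ 636., -312.,    4.]), 0.73)]
screwdriver []
```

View pics/scene9c.png

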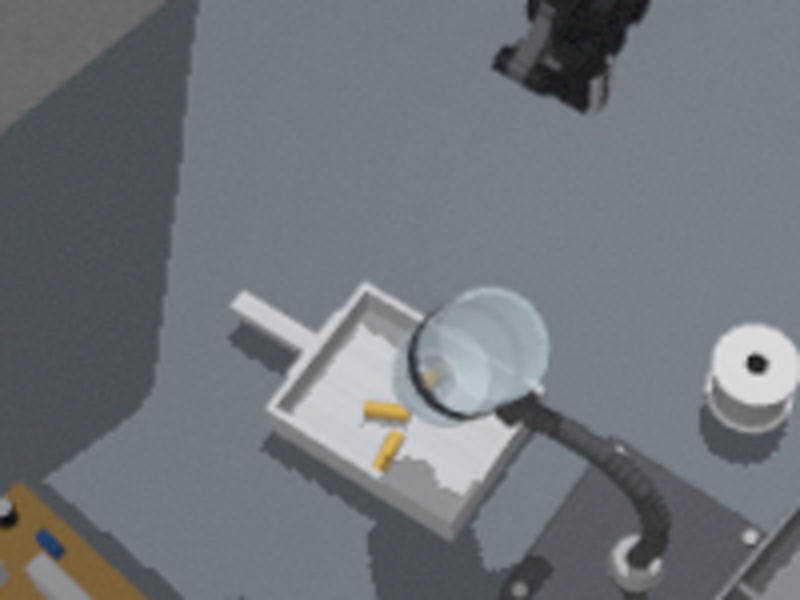

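View pics/w8.png

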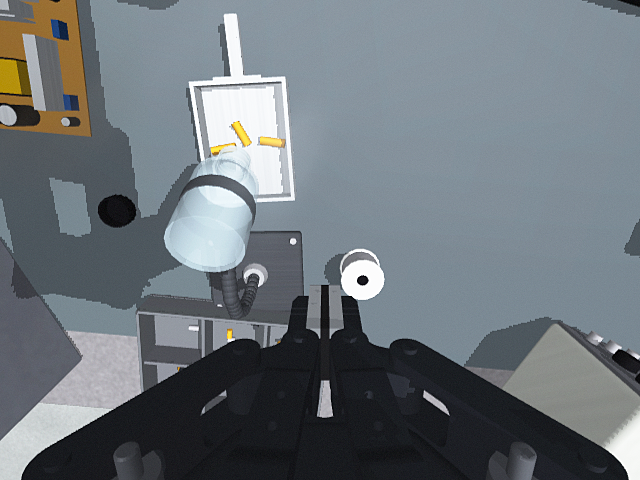

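```bash
python3 -c "
from rig import r
print(r.sign_off())"
```

```text
the job is handed in; nothing more can be done
None
```

The job is done and handed in at about 12.4 s: all three standoffs are in the tray and the bottle is empty. I slid the 130 x 100 mm tray by its grip bar until it was under the mouth. Then I tapped the left side of the bottle just above the band three times, about 5 mm past contact at roughly 0.2 m/s. Before the taps I felt slowly for contact, pressing the bottle about 3 mm at 5.5 N. The largest force I read while touching it was about 9 N.

**Last checks:**
- **Standoffs:** the last wrist picture shows all three in the tray and none in the bottle. In the last scene picture two lie in the open tray and the third shows only through the bottle.
- **Bottle, cap, reel, multimeter and board:** the networks put them within about 5 mm of where they started.
- **Screwdriver:** the network did not find it in the last picture, so its place was not re-measured. The arm stayed well away from it.
- **Gripper:** it ended clear of everything, with about zero force on it.

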